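Unstack the sample containers onto their colour-coded coasters

TASK

The sample containers have been piled up in two stacks to save room. Take the stacks apart and stand each container upright in the middle of the coaster that has the colour of its lid or cap: red, green, yellow, blue and white. Set them down gently, neither dropping nor ramming them, and let none of them topple.

Things in the scene. Friction and masses are not known exactly. Their poses are not given: they have to be found in the camera images.
- red_jar: clear straight-sided sample jar of pale powder with a red screw lid: 60 mm across the glass, 62 mm across the lid, 72 mm tall, flat top, about 0.16 kg. At the start it stands on the bench with one or two things on top of it. Loose, upright, round about its z axis. Origin: centre of its underside; z up.
- green_tin: bare aluminium round tin with a green lid, 66 mm across, 72 mm tall (lid the top 22 mm), flat top, about 0.16 kg. At the start it stands on the bench with one or two things on top of it. Loose, upright, round about its z axis. Origin: centre of its underside; z up.
- yellow_tin: bare aluminium round tin with a yellow lid, 48 mm across, 40 mm tall (lid the top 14 mm), flat top, about 0.08 kg. At the start it stands on the red jar or on the green tin (which one changes) and carries the white tin. Loose, upright, round about its z axis. Origin: centre of its underside; z up.
- blue_bottle: brown reagent bottle with a paper label and a blue screw cap: body 54 mm across from the foot to about 70 mm up, 105 mm tall in all, the cap narrower (about 33 mm across), about 0.14 kg. At the start it stands on the red jar or on the green tin, whichever the yellow tin is not on. Loose, upright, round about its z axis. Origin: centre of its underside; z up.
- white_tin: small bare aluminium round tin with a white lid, 32 mm across, 40 mm tall (lid the top 14 mm), about 0.05 kg. At the start it stands on the yellow tin, at the top of the stack of three. Loose, upright, round about its z axis. Origin: centre of its underside; z up.
- red_coaster: red round coaster fixed on the bench, 94 mm across, with a flat dark dot 24 mm across in its middle; a raised rim 5 mm high leaves a flat floor 84 mm across that lies 2.5 mm above the bench. Origin: its centre, at bench height; z up. The five coasters lie in a loose row beyond the stacks, in changing order, about 120 mm from centre to centre.
- green_coaster: green round coaster fixed on the bench, 94 mm across, with a flat dark dot 24 mm across in its middle; a raised rim 5 mm high leaves a flat floor 84 mm across that lies 2.5 mm above the bench. Origin: its centre, at bench height; z up. The five coasters lie in a loose row beyond the stacks, in changing order, about 120 mm from centre to centre.
- yellow_coaster: yellow round coaster fixed on the bench, 94 mm across, with a flat dark dot 24 mm across in its middle; a raised rim 5 mm high leaves a flat floor 84 mm across that lies 2.5 mm above the bench. Origin: its centre, at bench height; z up. The five coasters lie in a loose row beyond the stacks, in changing order, about 120 mm from centre to centre.
- blue_coaster: blue round coaster fixed on the bench, 94 mm across, with a flat dark dot 24 mm across in its middle; a raised rim 5 mm high leaves a flat floor 84 mm across that lies 2.5 mm above the bench. Origin: its centre, at bench height; z up. The five coasters lie in a loose row beyond the stacks, in changing order, about 120 mm from centre to centre.
- white_coaster: white round coaster fixed on the bench, 94 mm across, with a flat dark dot 24 mm across in its middle; a raised rim 5 mm high leaves a flat floor 84 mm across that lies 2.5 mm above the bench. Origin: its centre, at bench height; z up. The five coasters lie in a loose row beyond the stacks, in changing order, about 120 mm from centre to centre.

How it is judged (in metres and radians):
At the end, for the whole second after the job is handed in: Each of the five containers stands at rest and upright (within 0.1 rad) on the floor of the coaster of its own colour, its centre within 14 mm of the coaster's centre and its underside less than 5.5 mm above the bench (so inside the rim, on nothing else) (horizontal distance between red_jar and red_coaster below 0.014 m and z of red_jar in the frame of red_coaster between 0 and 0.0055 m and angle between each of red_jar, green_tin, yellow_tin, blue_bottle, white_tin's own z axis and vertical below 0.1 rad and linear speed of each of red_jar, green_tin, yellow_tin, blue_bottle, white_tin below 0.02 m/s and angular speed of each of red_jar, green_tin, yellow_tin, blue_bottle, white_tin below 0.2 rad/s and horizontal distance between green_tin and green_coaster below 0.014 m and z of green_tin in the frame of green_coaster between 0 and 0.0055 m and horizontal distance between yellow_tin and yellow_coaster below 0.014 m and z of yellow_tin in the frame of yellow_coaster between 0 and 0.0055 m and horizontal distance between blue_bottle and blue_coaster below 0.014 m and z of blue_bottle in the frame of blue_coaster between 0 and 0.0055 m and horizontal distance between white_tin and white_coaster below 0.014 m and z of white_tin in the frame of white_coaster between 0 and 0.0055 m); the robot touches nothing.
It fails at once if one of the five containers topples (leans more than 40 degrees) (angle between any of red_jar, green_tin, yellow_tin, blue_bottle, white_tin's own z axis and vertical above 0.7 rad).
It fails at once if a container is rammed onto a coaster (more than 45 N between them) ((contact force between red_jar and red_coaster above 45 N or contact force between red_jar and green_coaster above 45 N or contact force between red_jar and yellow_coaster above 45 N or contact force between red_jar and blue_coaster above 45 N or contact force between red_jar and white_coaster above 45 N) or (contact force between green_tin and red_coaster above 45 N or contact force between green_tin and green_coaster above 45 N or contact force between green_tin and yellow_coaster above 45 N or contact force between green_tin and blue_coaster above 45 N or contact force between green_tin and white_coaster above 45 N) or (contact force between yellow_tin and red_coaster above 45 N or contact force between yellow_tin and green_coaster above 45 N or contact force between yellow_tin and yellow_coaster above 45 N or contact force between yellow_tin and blue_coaster above 45 N or contact force between yellow_tin and white_coaster above 45 N) or (contact force between blue_bottle and red_coaster above 45 N or contact force between blue_bottle and green_coaster above 45 N or contact force between blue_bottle and yellow_coaster above 45 N or contact force between blue_bottle and blue_coaster above 45 N or contact force between blue_bottle and white_coaster above 45 N) or (contact force between white_tin and red_coaster above 45 N or contact force between white_tin and green_coaster above 45 N or contact force between white_tin and yellow_coaster above 45 N or contact force between white_tin and blue_coaster above 45 N or contact force between white_tin and white_coaster above 45 N)).
It fails at once if a container is dropped (falls freely, touched by nothing, faster than 0.7 m/s, which is a drop of more than about 25 mm) ((linear speed of red_jar above 0.7 m/s and contact force between red_jar and anything else below 0.01 N and contact force between red_jar and the fingers below 0.01 N) or (linear speed of green_tin above 0.7 m/s and contact force between green_tin and anything else below 0.01 N and contact force between green_tin and the fingers below 0.01 N) or (linear speed of yellow_tin above 0.7 m/s and contact force between yellow_tin and anything else below 0.01 N and contact force between yellow_tin and the fingers below 0.01 N) or (linear speed of blue_bottle above 0.7 m/s and contact force between blue_bottle and anything else below 0.01 N and contact force between blue_bottle and the fingers below 0.01 N) or (linear speed of white_tin above 0.7 m/s and contact force between white_tin and anything else below 0.01 N and contact force between white_tin and the fingers below 0.01 N)).
It also fails if it takes over 102 s, if anything falls off the work surface, if the arm or the gripper's body presses on something with over 40 N, if the wrist force passes 120 N, or if a joint passes its speed limit or range.

ROBOT

A 7-joint arm with a two-finger parallel gripper is mounted at the origin on a cart in front of the work surface, level with it; the furniture and walls round the work are solid. World frame = base frame: x ahead of the robot, y to its left, z up, the work surface at z = 0. Lengths are in m, angles in degrees, forces in N, time in s.
With the tool pointing down it reaches from about 0.425 to 0.875 m from the base axis. Payload 4.7 kg.
Tool frame: the origin (TCP) lies between the finger pads; the fingertips stand 19 mm ahead of it and the grasp point (between the pads) is the TCP; x points along the fingers, z is the direction in which the jaws open and shut, and the axes are right-handed (so a half turn about x gives the same grasp; the last joint's range is limited). The gripper opens to 87 mm and grips with 3 to 60 N. Pads are 19 mm wide; open, the fingers measure 117 mm over their backs; the gripper's body (75 mm by 190 mm) begins 51 mm behind the grasp point.
Start: joints at [-74.823, 18.392, -4.016, 83.108, 1.295, 78.541, -3.26], TCP at [0.161, 0.63, 0.242] pointing down, gripper open.
Joint ranges: [-163.93, 163.93], [-17.29, 119.83], [-79.2, 71.16], [3.27, 140.29], [-89.18, 269.18], [5.43, 117.66], [-154.24, 154.24]. Speed limits (degrees/s): [147.25, 147.25, 180, 180, 180, 180, 180].

INTERFACE

Orientations are given as [roll, pitch, yaw] about the fixed x, y, z axes, in that order (R = Rz(yaw) Ry(pitch) Rx(roll)).
In Python, from cell import monitor, read_camera, camera_model, env, regions_of gives the robot as it stands. The module is installed in compiled form; this text tells all that it offers.
- The arm moves only by the tool step_arm, never from a script. Its argument "deltas" is a list of rows, each a list of 5 numbers: the gripper's target within -1 to 1 (fully open at 1, half-way at 0, shut at -1), then the shift along the tool's x, y, z in m, then the turn about the tool's x in degrees. A call has 1 to 12 rows; each row is the pose to reach, as a shift and turn from the pose commanded when the call began, along the tool's axes at that moment; what a row does not reach only later rows make up. A row lasts 1/8 s, in which the tool goes at most 62.5 mm and 10.7 degrees, less where a joint would pass 70% of its speed; a pose out of reach is approached as far as the arm can. A call with a gripper value outside its range is refused whole. The fingers move at their own pace and stop on an object; "newtons" is the grip in N (left out, the last holds). Time passes only in rows, so rows that repeat a pose let the fingers close. It gives the time, the measured TCP pose, the force and the opening at its end, in the units of the state.
- monitor.get_obs(): the state, without advancing time (a new reading comes with each control period).
- read_camera(name): name is "scene" or "top" or "wrist"; returns (picture, depth): 384x512x3 uint8, red, green, blue; 384x512 float32, m along the optical axis (not along the pixel's ray), 0 where there is no reading.
- camera_model(name): a dict with "fx", "fy", "cx", "cy" (pixels), "k1" (the pictures are not rectified: a ray, as slopes to the right and down, at radius r is drawn at 1 + k1 r^2 times it, then the intrinsics apply), "xyz" and "attitude" of the camera in the world. Camera axes: x right, y down, z forward; pixel columns grow to the right and rows downward; lengths in m; the calibration is good to about 2 mm. A picture is of the moment at which its call begins: read the wrist's pose just before it. camera_model takes no time and is no camera call; for the wrist camera it gives the pose at the moment of the call.
- env.sign_off(): hands the job in, once; it reports no verdict.
Trained networks look in the newest picture that a camera, given by its name, has taken for a name from the list of things; names that differ only in an ending like _2 or _b are one class to them, and where a whole thing is asked for, a point or a joint stands for the part that bears it (a point fixed in the world has none). Each returns a list of dicts, best first, with "p" (0 to 1); they miss things now and then, are a little off and sometimes report something else, mostly with a low value. They report only what shows in the picture. A call takes as long as a camera call.
- regions_of(camera, thing): "pixels" (384x512 bool, what is visible of it) and "pixel" ([column, row] in pixels, amid what is visible of it).
The state is a dict: "time_s": time; "qpos": joint angles; "joint_velocities": joint speeds; "effort": joint torques, N m; "tool_pos": TCP position; "tool_rot": TCP orientation; "force": force on the tool from outside, world axes, zero at the start; "wrist_torque": the same for the moment, N m; "grip_width": finger opening in m.
Only numpy, scipy, OpenCV 4.12 (cv2) and the standard library are available. Lean on these libraries where they do the work, as an engineer would, in place of code of your own. Each camera call takes 0.05 s, during which the arm holds its last target. There are 200 camera calls.

## Working session

There is one attempt and no reset: what is moved stays moved. The work goes in short steps, Python scripts to look and compute and a tool call to move; the robot and the scene stay as the last step left them, time stands still between calls to the robot, and variables do not carry over. Pictures are saved under pics/ and viewed, about 12 in all and at most 16, crops included, and the job is handed in when it is done.

Besides the shell and the picture viewer there is one more tool, called after "Request:" in YAML: its name, and indented under it one key for each argument. step_arm: Moves the arm, as the interface text tells. Its arguments: {"type":"object","properties":{"deltas":{"type":"array"},"newtons":{"type":"number"}},"required":["deltas"]}

```bash
mkdir -p pics
cat > h.py <<'E'
import numpy as np, cv2
from scipy.spatial.transform import Rotation as R
from cell import monitor, read_camera, camera_model, env, regions_of
def world(m,d):
    v,u=np.mgrid[0:384,0:512].astype(float)
    x=(u-m['cx'])/m['fx'];y=(v-m['cy'])/m['fy']
    a,b=x.copy(),y.copy()
    for _ in range(8):
        s=1+m['k1']*(a*a+b*b);a,b=x/s,y/s
    P=np.stack([a*d,b*d,d],-1)
    return P@R.from_euler('xyz',m['attitude'],degrees=True).as_matrix().T+np.array(m['xyz'])
def snap(n,f=None):
    m=camera_model(n);p,d=read_camera(n)
    if f: cv2.imwrite('pics/'+f,p[:,:,::-1])
    W=world(m,d);W[d==0]=np.nan
    return p,d,W
E
cat > a.py <<'E'
from h import *
print(monitor.get_obs()); print(camera_model('top'),camera_model('scene'))
ps={}
for n in ('top','scene'):
    p,d,W=snap(n); ps[n]=p
    for c in ('red','green','yellow','blue','white'):
        for t in (c+'_coaster',c+{'red':'_jar','blue':'_bottle'}.get(c,'_tin')):
            for r in regions_of(n,t)[:2]:
                Q=W[r['pixels']];Q=Q[~np.isnan(Q[:,0])]
                if len(Q)==0: continue
                z=np.percentile(Q[:,2],95); T=Q[abs(Q[:,2]-z)<.006]
                print(n,t,round(r['p'],2),len(Q),'z95',z.round(4),'mid top',((T.min(0)+T.max(0))/2)[:2].round(4),'ext',np.ptp(T,0)[:2].round(3),'midall',((Q.min(0)+Q.max(0))/2).round(4))
cv2.imwrite('pics/1.png',np.hstack([cv2.resize(ps[k],(400,300)) for k in ps])[:,:,::-1])
E
python3 a.py
```

```text
{'time_s': 0.0, 'qpos': array([-74.82408082,  18.43767646,  -4.01516688,  83.1753718 ,
         1.29479854,  78.54449793,  -3.262507  ]), 'joint_velocities': array([ 0.02914908,  0.07133607, -0.08652833,  0.03946601,  0.00626779,
       -0.00608975, -0.01364105]), 'effort': array([-1.57730842e-04, -4.91313958e+01, -4.04158132e-01, -3.12521982e+01,
       -6.39849692e-02,  4.39915771e-02,  1.80127045e-04]), 'tool_pos': array([0.16121394, 0.62912852, 0.24047304]), 'tool_rot': array([-176.97162431,   89.88753435, -101.34067673]), 'force': array([ 0.98728288,  0.28382799, -0.57620354]), 'wrist_torque': array([ 0.04742124, -0.01309699, -0.02301696]), 'grip_width': 0.08695107499306991}
{'fx': 406.86291136306806, 'fy': 406.86291136306806, 'cx': 261.6132814957743, 'cy': 191.00561400920486, 'k1': -0.07053770836648067, 'xyz': array([0.36747387, 0.00781628, 0.92284933]), 'attitude': array([-169.96370638,   -1.67144706,  -91.18988475])} {'fx': 442.05903499457753, 'fy': 442.05903499457753, 'cx': 256.15163655948237, 'cy': 193.76168681102675, 'k1': -0.10505899891521299, 'xyz': array([-0.03614715, -
[... 2197 characters left out ...]
204 0.114  0.0037]
scene yellow_tin 0.52 350 z95 0.1132 mid top [ 0.4237 -0.1746] ext [0.045 0.046] midall [ 0.4562 -0.1745  0.0585]
scene blue_coaster 0.94 695 z95 0.0059 mid top [ 0.6075 -0.007 ] ext [0.094 0.091] midall [ 0.6075 -0.007   0.0034]
scene blue_bottle 0.67 817 z95 0.1773 mid top [0.4326 0.0697] ext [0.033 0.032] midall [0.4827 0.1231 0.0882]
scene white_coaster 0.64 595 z95 0.0072 mid top [0.5786 0.2378] ext [0.095 0.096] midall [0.5299 0.182  0.0879]
scene white_coaster 0.39 746 z95 0.0065 mid top [ 0.6091 -0.0054] ext [0.097 0.095] midall [ 0.6111 -0.0054  0.0033]
scene white_tin 0.59 286 z95 0.1529 mid top [ 0.4276 -0.1772] ext [0.031 0.029] midall [ 0.4271 -0.1753  0.1315]
```

View pics/1.png

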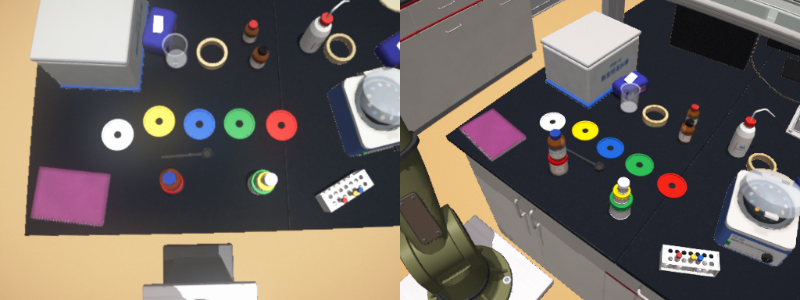

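The top view (left half) shows the blue bottle on the red jar at (171,180), and white on yellow on the green tin at (265,182). The coaster row runs white, yellow, blue, green, red from (118,134) to (281,125), and a box sits upper left. The two cameras agree to about 3 mm, so I'll start moving, swinging round at radius > 0.45 m.

Request:
step_arm:
  deltas:
    - [1, 0, -0.051, -0.029, 9.5]
    - [1, 0, -0.102, -0.058, 19]
    - [1, 0, -0.154, -0.088, 28.5]
    - [1, 0, -0.205, -0.117, 38]
    - [1, 0, -0.256, -0.147, 47.5]
    - [1, 0, -0.307, -0.176, 57]
    - [1, 0, -0.358, -0.205, 66.5]
    - [1, 0, -0.41, -0.235, 75.6]
    - [1, 0, -0.422, -0.283, 75.6]
    - [1, 0, -0.435, -0.331, 75.6]
    - [1, 0, -0.447, -0.38, 75.6]
    - [1, 0, -0.46, -0.428, 75.6]
  newtons: 15

```text
time_s: 2.6
tool_pos: [0.5006, 0.0992, 0.2418]
tool_rot: [42.0, 90.0, 42.0]
force: [1.1, -0.3, 0.6]
grip_width: 0.0872
```

```bash
cat > s.py <<'E'
from h import *
o=monitor.get_obs();r=R.from_euler('xyz',o['tool_rot'],degrees=True).as_matrix()
print(o['time_s'],o['tool_pos'].round(4),'w',o['grip_width'].round(4),'F',o['force'].round(1));print(r.round(3))
E
python3 s.py
python3 - <<'E'
from h import *
p,d,W=snap('top')
# box region: points higher than 6cm, y .1...5, x>.55
M=(W[...,2]>.05)&(W[...,1]>.12)&(W[...,1]<.5)&(W[...,0]>.6)
Q=W[M];print(len(Q),np.percentile(Q,[0,1,50],axis=0).round(3),np.percentile(Q[:,2],99))
E
```

```text
9890 [[0.721 0.12  0.05 ]
 [0.724 0.125 0.054]
 [0.817 0.279 0.207]] 0.20968245060040577Traceback (most recent call last):
  File "s.py", line 3, in <module>
    print(o['time_s'],o['tool_pos'].round(4),'w',o['grip_width'].round(4),'F',o['force'].round(1));print(r.round(3))
                                                 ^^^^^^^^^^^^^^^^^^^^^
AttributeError: 'float' object has no attribute 'round'
```

Request:
step_arm:
  deltas:
    - [1, 0, -0.046, -0.012, 0]
    - [1, 0, -0.092, -0.025, 0]
    - [1, 0, -0.138, -0.037, 0]
    - [1, 0, -0.185, -0.05, 0]
    - [1, 0, -0.231, -0.062, 0]
    - [1, 0, -0.277, -0.074, 0]
    - [1, 0.02, -0.277, -0.074, 0]
    - [1, 0.045, -0.277, -0.074, 0]
    - [1, 0.07, -0.277, -0.074, 0]
    - [1, 0.09, -0.277, -0.074, 0]
    - [1, 0.104, -0.277, -0.074, 0]
    - [0.2, 0.104, -0.277, -0.074, 0]

```text
time_s: 4.15
tool_pos: [0.4264, -0.176, 0.137]
tool_rot: [-179.5, 89.9, -179.5]
force: [0.0, -0.2, -0.3]
grip_width: 0.0826
```

Run:
```python
from h import *
snap('wrist','2.png')
```

```text
(no output)
```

View pics/2.png

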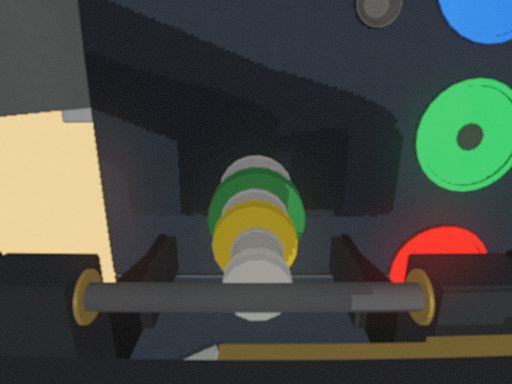

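The wrist view shows the white tin at (257,285), centred between the fingers. Closing.

Request:
step_arm:
  deltas:
    - [-0.2, 0, 0, 0, 0]
    - [-0.5, 0, 0, 0, 0]
    - [-0.8, 0, 0, 0, 0]
    - [-0.8, 0, 0, 0, 0]
    - [-0.8, 0, 0, 0, 0]
    - [-0.8, 0, 0, 0, 0]
    - [-0.8, 0, 0, 0, 0]
    - [-0.8, 0, 0, 0, 0]
  newtons: 12

```text
time_s: 5.2
tool_pos: [0.427, -0.1761, 0.1376]
tool_rot: [11.3, 90.0, 11.3]
force: [-0.0, 0.2, 0.8]
grip_width: 0.0305
```

Request:
step_arm:
  deltas:
    - [-0.8, -0.015, 0, 0, 0]
    - [-0.8, -0.05, 0, 0, 0]
    - [-0.8, -0.085, 0, 0, 0]
    - [-0.8, -0.105, 0.02, 0.007, 0]
    - [-0.8, -0.105, 0.07, 0.026, 0]
    - [-0.8, -0.105, 0.12, 0.044, 0]
    - [-0.8, -0.105, 0.17, 0.062, 0]
    - [-0.8, -0.105, 0.22, 0.081, 0]
    - [-0.8, -0.105, 0.27, 0.099, 0]
    - [-0.8, -0.105, 0.32, 0.117, 0]
    - [-0.8, -0.105, 0.37, 0.136, 0]
    - [-0.8, -0.1, 0.412, 0.151, 0]

```text
time_s: 6.7
tool_pos: [0.5782, 0.2386, 0.2387]
tool_rot: [28.9, 89.9, 29.0]
force: [1.4, 0.1, -1.0]
grip_width: 0.0305
```

Request:
step_arm:
  deltas:
    - [-0.8, 0.04, 0, 0, 0]
    - [-0.8, 0.09, 0, 0, 0]
    - [-0.8, 0.14, 0, 0, 0]
    - [-0.8, 0.175, 0, 0, 0]
    - [-0.8, 0.19, 0, 0, 0]
    - [-0.8, 0.198, 0, 0, 0]
    - [-0.8, 0.203, 0, 0, 0]
    - [-0.8, 0.203, 0, 0, 0]

```text
time_s: 7.7
tool_pos: [0.5783, 0.2363, 0.0355]
tool_rot: [31.4, 89.9, 31.4]
force: [-0.7, 0.9, -0.5]
grip_width: 0.0304
```

```bash
cat > m.py <<'E'
# top-circle centres (world) of things by height band near a point: args cam x y zlo zhi
from h import *
import sys
n=sys.argv[1];p,d,W=snap(n)
for a in sys.argv[2:]:
    x,y,lo,hi,w=map(float,a.split(','))
    M=(abs(W[...,0]-x)<w)&(abs(W[...,1]-y)<w)&(W[...,2]>lo)&(W[...,2]<hi)
    Q=W[M];v,u=np.where(M)
    if len(Q)<9: print(a,'none');continue
    (cx,cy),r=cv2.minEnclosingCircle(Q[:,:2].astype(np.float32))
    print(a,len(Q),'mid',((Q.min(0)+Q.max(0))/2).round(4)[:2],'circ',round(cx,4),round(cy,4),'r',round(r,4),'z',np.median(Q[:,2]).round(4))
E
python3 m.py scene .427,-.175,.106,.118,.05 .427,-.175,.066,.078,.05; python3 m.py top .427,-.175,.106,.118,.05 .427,-.175,.066,.078,.05 .433,.068,.068,.078,.05
python3 -c "
from h import *
o=monitor.get_obs();print(o['time_s'],o['tool_pos'].round(4),o['grip_width'],o['force'])"
```

```text
.427,-.175,.106,.118,.05 348 mid [ 0.4264 -0.1743] circ 0.4263 -0.174 r 0.025 z 0.1111
.427,-.175,.066,.078,.05 282 mid [ 0.427  -0.1744] circ 0.4276 -0.1749 r 0.0339 z 0.0716
.427,-.175,.106,.118,.05 440 mid [ 0.426  -0.1764] circ 0.4265 -0.1765 r 0.0241 z 0.1107
.427,-.175,.066,.078,.05 294 mid [ 0.4277 -0.1754] circ 0.4274 -0.1767 r 0.0332 z 0.0709
.433,.068,.068,.078,.05 91 mid [0.4281 0.0685] circ 0.4323 0.0698 r 0.0305 z 0.0699
7.8 [0.5783 0.2363 0.0356] 0.030422041704796423 [ 0.40440679  1.13674582 -0.66077472]
```

Request:
step_arm:
  deltas:
    - [-0.8, 0.003, 0, 0, 0]
    - [-0.8, 0.0055, 0, 0, 0]
    - [-0.8, 0.0065, 0, 0, 0]
    - [-0.8, 0.0065, 0, 0, 0]

```text
time_s: 8.3
tool_pos: [0.5777, 0.236, 0.0282]
tool_rot: [81.8, 90.0, 81.8]
force: [0.0, -0.3, 0.7]
grip_width: 0.0304
```

Request:
step_arm:
  deltas:
    - [-0.2, 0, 0, 0, 0]
    - [0.1, 0, 0, 0, 0]
    - [0.1, 0, 0, 0, 0]
    - [0.1, 0, 0, 0, 0]
    - [0.1, -0.02, 0, 0, 0]
    - [0.3, -0.06, 0, 0, 0]
    - [0.7, -0.11, 0, 0, 0]
    - [1, -0.16, -0.03, -0.01, 0]
    - [1, -0.16, -0.08, -0.03, 0]
    - [1, -0.16, -0.13, -0.048, 0]
    - [1, -0.16, -0.18, -0.067, 0]
    - [1, -0.16, -0.23, -0.085, 0]

```text
time_s: 9.8
tool_pos: [0.4924, 0.0041, 0.1896]
tool_rot: [27.8, 89.9, 27.8]
force: [1.0, -0.7, 0.3]
grip_width: 0.0866
```

Request:
step_arm:
  deltas:
    - [1, 0, -0.05, -0.018, 0]
    - [1, 0, -0.1, -0.037, 0]
    - [1, 0, -0.145, -0.054, 0]
    - [1, 0.005, -0.179, -0.066, 0]
    - [1, 0.035, -0.18, -0.066, 0]
    - [1, 0.065, -0.18, -0.066, 0]
    - [1, 0.083, -0.18, -0.066, 0]
    - [1, 0.0895, -0.18, -0.066, 0]
    - [1, 0.0895, -0.18, -0.066, 0]

```text
time_s: 10.92
tool_pos: [0.4272, -0.1743, 0.0992]
tool_rot: [12.1, 90.0, 12.2]
force: [0.0, 1.1, -0.3]
grip_width: 0.087
```

Request:
step_arm:
  deltas:
    - [0.3, 0, 0, 0, 0]
    - [0.1, 0, 0, 0, 0]
    - [-0.2, 0, 0, 0, 0]
    - [-0.5, 0, 0, 0, 0]
    - [-0.5, 0, 0, 0, 0]
    - [-0.5, 0, 0, 0, 0]
    - [-0.5, 0, 0, 0, 0]

```text
time_s: 11.8
tool_pos: [0.4269, -0.1741, 0.0986]
tool_rot: [50.7, 90.0, 50.7]
force: [-0.6, -0.2, 0.8]
grip_width: 0.0469
```

```bash
python3 m.py top .433,.068,.165,.185,.05 .578,.236,.035,.05,.05
```

```text
.433,.068,.165,.185,.05 245 mid [0.4328 0.0676] circ 0.4331 0.068 r 0.0161 z 0.1755
.578,.236,.035,.05,.05 167 mid [0.5749 0.2324] circ 0.5742 0.2325 r 0.0166 z 0.0406
```

Request:
step_arm:
  deltas:
    - [-0.5, -0.015, 0, 0, 0]
    - [-0.5, -0.05, 0, 0, 0]
    - [-0.5, -0.085, 0.01, 0.007, 0]
    - [-0.5, -0.1, 0.05, 0.033, 0]
    - [-0.5, -0.1, 0.09, 0.06, 0]
    - [-0.5, -0.1, 0.13, 0.087, 0]
    - [-0.5, -0.1, 0.17, 0.113, 0]
    - [-0.5, -0.1, 0.21, 0.14, 0]
    - [-0.5, -0.1, 0.25, 0.167, 0]
    - [-0.5, -0.08, 0.28, 0.187, 0]
    - [-0.5, -0.05, 0.287, 0.191, 0]
    - [-0.5, -0.02, 0.287, 0.191, 0]

```text
time_s: 13.35
tool_pos: [0.6182, 0.1147, 0.1184]
tool_rot: [1.1, 90.0, 1.2]
force: [0.1, 0.4, -0.7]
grip_width: 0.0468
```

Request:
step_arm:
  deltas:
    - [-0.5, 0.03, 0, 0, 0]
    - [-0.5, 0.06, 0, 0, 0]
    - [-0.5, 0.073, 0, 0, 0]
    - [-0.5, 0.08, 0, 0, 0]
    - [-0.5, 0.084, 0, 0, 0]
    - [-0.5, 0.084, 0, 0, 0]

```text
time_s: 14.1
tool_pos: [0.6182, 0.1131, 0.0353]
tool_rot: [20.5, 89.9, 20.6]
force: [-0.3, -0.7, -0.3]
grip_width: 0.0467
```

Request:
step_arm:
  deltas:
    - [-0.5, 0.003, 0, 0, 0]
    - [-0.5, 0.0055, 0, 0, 0]
    - [-0.5, 0.0055, 0, 0, 0]
    - [0, 0.0055, 0, 0, 0]
    - [0.3, 0.0055, 0, 0, 0]
    - [0.3, 0.0055, 0, 0, 0]
    - [0.3, 0.0055, 0, 0, 0]
    - [0.3, -0.02, 0, 0, 0]
    - [0.5, -0.06, 0, 0, 0]
    - [1, -0.11, 0, 0, 0]
    - [1, -0.16, 0, -0.02, 0]
    - [1, -0.19, -0.01, -0.06, 0]

```text
time_s: 15.6
tool_pos: [0.5588, 0.1035, 0.2274]
tool_rot: [9.3, 89.8, 9.4]
force: [-1.2, -0.1, 1.1]
grip_width: 0.0843
```

Request:
step_arm:
  deltas:
    - [1, 0, -0.015, -0.05, 0]
    - [1, 0, -0.03, -0.1, 0]
    - [1, 0, -0.035, -0.125, 0]
    - [1, 0, -0.035, -0.125, 0]

```text
time_s: 16.1
tool_pos: [0.4317, 0.0678, 0.2249]
tool_rot: [74.5, 89.9, 74.5]
force: [0.0, 0.8, -0.1]
grip_width: 0.0868
```

```bash
python3 - <<'E'
from h import *
p,d,W=snap('wrist')
t,_,_=snap('top')
cv2.imwrite('pics/3.png',np.hstack([cv2.resize(x,(400,300)) for x in (p,t)])[:,:,::-1])
E
python3 m.py top .618,.113,.035,.05,.05
```

```text
.618,.113,.035,.05,.05 none
```

View pics/3.png

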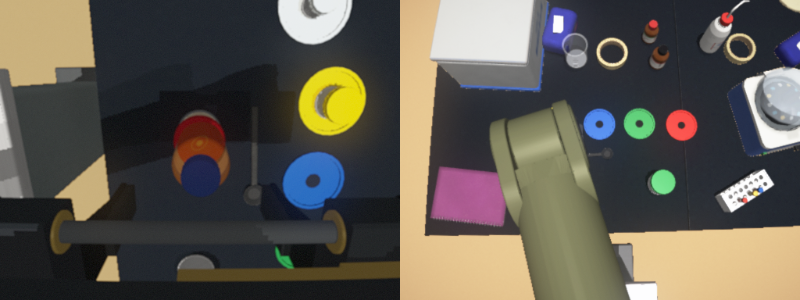

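Left half (wrist): the bottle is centred between the fingers at (200,175), and the yellow and white tins stand inside their coasters. Right half (top): green tin at (662,182), the rest hidden by the arm. Descending on the bottle.

Request:
step_arm:
  deltas:
    - [1, 0.02, 0, 0.001, 0]
    - [1, 0.05, 0.001, 0.001, 0]
    - [1, 0.075, 0.001, 0.001, 0]
    - [1, 0.088, 0.001, 0.001, 0]
    - [1, 0.093, 0.001, 0.001, 0]
    - [0.5, 0.093, 0.001, 0.001, 0]
    - [0.2, 0.093, 0.001, 0.001, 0]
    - [-0.1, 0.093, 0.001, 0.001, 0]
    - [-0.3, 0.093, 0.001, 0.001, 0]
    - [-0.3, 0.093, 0.001, 0.001, 0]
    - [-0.3, 0.093, 0.001, 0.001, 0]
    - [-0.3, 0.093, 0.001, 0.001, 0]
  newtons: 15

```text
time_s: 17.75
tool_pos: [0.4341, 0.069, 0.1319]
tool_rot: [27.2, 90.0, 27.2]
force: [-0.3, -0.6, 2.1]
grip_width: 0.0527
```

Request:
step_arm:
  deltas:
    - [-0.3, -0.01, 0, 0, 0]
    - [-0.3, -0.03, 0, 0, 0]
    - [-0.3, -0.04, 0, 0.01, 0]
    - [-0.3, -0.04, -0.015, 0.045, 0]
    - [-0.3, -0.04, -0.035, 0.085, 0]
    - [-0.3, -0.04, -0.055, 0.125, 0]
    - [-0.3, -0.04, -0.07, 0.16, 0]
    - [-0.3, -0.03, -0.076, 0.1725, 0]
    - [-0.3, 0, -0.076, 0.1725, 0]
    - [-0.3, 0.03, -0.076, 0.1725, 0]
    - [-0.3, 0.055, -0.076, 0.1725, 0]
    - [-0.3, 0.062, -0.076, 0.1725, 0]

```text
time_s: 19.25
tool_pos: [0.6053, -0.007, 0.0674]
tool_rot: [-163.6, 89.8, -163.6]
force: [1.1, -0.5, -0.7]
grip_width: 0.0531
```

Request:
step_arm:
  deltas:
    - [-0.3, 0.003, 0, 0, 0]
    - [-0.3, 0.003, 0, 0, 0]

```text
time_s: 19.5
tool_pos: [0.6071, -0.0071, 0.0674]
tool_rot: [3.7, 89.9, 3.7]
force: [0.2, 0.2, -1.9]
grip_width: 0.0527
```

Request:
step_arm:
  deltas:
    - [-0.3, 0.002, 0, 0, 0]
    - [-0.3, 0.004, 0, 0, 0]
    - [-0.3, 0.004, 0, 0, 0]
    - [0.2, 0.004, 0, 0, 0]
    - [0.6, 0.004, 0, 0, 0]
    - [0.8, 0.004, 0, 0, 0]
    - [0.8, 0.004, 0, 0, 0]
    - [0.8, -0.02, 0, 0, 0]
    - [0.8, -0.06, 0, 0, 0]
    - [1, -0.1, 0, 0, 0]
    - [1, -0.12, -0.015, -0.045, 0]
    - [1, -0.12, -0.03, -0.09, 0]

```text
time_s: 21.0
tool_pos: [0.5167, -0.038, 0.1882]
tool_rot: [-7.0, 89.8, -7.0]
force: [0.3, 0.1, 0.7]
grip_width: 0.0865
```

```bash
python3 m.py top .433,.068,.066,.078,.05 .618,.113,.035,.05,.05 .605,-.007,.1,.113,.05 .427,-.175,.066,.078,.05; python3 m.py scene .433,.068,.066,.078,.05 .618,.113,.035,.05,.05 .605,-.007,.1,.113,.05 .427,-.175,.066,.078,.05  .578,.236,.035,.05,.05
```

```text
.433,.068,.066,.078,.05 682 mid [0.4327 0.0698] circ 0.4325 0.0702 r 0.0311 z 0.0695
.618,.113,.035,.05,.05 355 mid [0.6143 0.1113] circ 0.6152 0.1106 r 0.0244 z 0.0407
.605,-.007,.1,.113,.05 none
.427,-.175,.066,.078,.05 170 mid [ 0.4283 -0.2005] circ 0.4283 -0.192 r 0.0286 z 0.0709
.433,.068,.066,.078,.05 407 mid [0.4319 0.0708] circ 0.4309 0.0708 r 0.0323 z 0.0703
.618,.113,.035,.05,.05 none
.605,-.007,.1,.113,.05 61 mid [ 0.604  -0.0063] circ 0.6047 -0.0064 r 0.0165 z 0.1064
.427,-.175,.066,.078,.05 618 mid [ 0.4277 -0.1752] circ 0.4273 -0.1751 r 0.0344 z 0.0709
.578,.236,.035,.05,.05 86 mid [0.5751 0.2352] circ 0.5756 0.2348 r 0.016 z 0.0426
```

Request:
step_arm:
  deltas:
    - [1, 0, 0.04, -0.03, 0]
    - [1, 0, 0.08, -0.06, 0]
    - [1, 0, 0.108, -0.083, 0]
    - [1, 0.03, 0.108, -0.083, 0]
    - [1, 0.07, 0.108, -0.083, 0]
    - [1, 0.11, 0.108, -0.083, 0]
    - [1, 0.135, 0.108, -0.083, 0]
    - [1, 0.143, 0.108, -0.083, 0]
    - [0.7, 0.143, 0.108, -0.083, 0]
    - [0.4, 0.143, 0.108, -0.083, 0]
    - [0, 0.143, 0.108, -0.083, 0]
    - [0, 0.143, 0.108, -0.083, 0]
  newtons: 20

```text
time_s: 22.6
tool_pos: [0.4338, 0.0711, 0.0443]
tool_rot: [39.9, 89.9, 39.9]
force: [-1.5, -0.0, 3.4]
grip_width: 0.0603
```

Request:
step_arm:
  deltas:
    - [-0.1, 0, 0, 0, 0]
    - [-0.1, 0, 0, 0, 0]
    - [-0.1, 0, 0, 0, 0]
    - [-0.1, 0, 0, 0, 0]

```text
time_s: 23.1
tool_pos: [0.4338, 0.0712, 0.0443]
tool_rot: [42.1, 89.9, 42.1]
force: [-1.0, 0.1, 6.3]
grip_width: 0.0602
```

Request:
step_arm:
  deltas:
    - [-0.1, -0.01, 0, 0, 0]
    - [-0.1, -0.05, 0, 0, 0]
    - [-0.1, -0.1, 0, 0, 0]
    - [-0.1, -0.15, 0, 0, 0]
    - [-0.1, -0.165, -0.03, 0.015, 0]
    - [-0.1, -0.165, -0.075, 0.039, 0]
    - [-0.1, -0.165, -0.12, 0.062, 0]
    - [-0.1, -0.165, -0.165, 0.085, 0]
    - [-0.1, -0.165, -0.21, 0.108, 0]
    - [-0.1, -0.165, -0.255, 0.132, 0]
    - [-0.1, -0.165, -0.295, 0.153, 0]
    - [-0.1, -0.165, -0.325, 0.168, 0]

```text
time_s: 24.6
tool_pos: [0.6015, -0.2558, 0.208]
tool_rot: [-157.4, 89.9, -157.5]
force: [0.4, -0.3, -2.0]
grip_width: 0.0602
```

Request:
step_arm:
  deltas:
    - [-0.1, 0.03, 0, 0, 0]
    - [-0.1, 0.075, 0, 0, 0]
    - [-0.1, 0.12, 0, 0, 0]
    - [-0.1, 0.145, 0, 0, 0]
    - [-0.1, 0.154, 0, 0, 0]
    - [-0.1, 0.157, 0, 0, 0]
    - [-0.1, 0.157, 0, 0, 0]

```text
time_s: 25.48
tool_pos: [0.6021, -0.2543, 0.0527]
tool_rot: [-15.1, 89.9, -15.1]
force: [0.3, -0.6, -0.3]
grip_width: 0.06
```

Request:
step_arm:
  deltas:
    - [-0.1, 0.003, 0, 0, 0]
    - [-0.1, 0.005, 0, 0, 0]
    - [-0.1, 0.005, 0, 0, 0]
    - [0.4, 0.005, 0, 0, 0]
    - [0.9, 0.005, 0, 0, 0]
    - [0.9, 0.005, 0, 0, 0]
    - [0.9, -0.02, 0, 0, 0]
    - [1, -0.06, 0, 0, 0]
    - [1, -0.1, 0, 0, 0]
    - [1, -0.1, 0.02, -0.045, 0]
    - [1, -0.1, 0.04, -0.09, 0]
    - [1, -0.1, 0.06, -0.135, 0]

```text
time_s: 26.98
tool_pos: [0.4651, -0.1939, 0.1513]
tool_rot: [-141.1, 90.0, -141.1]
force: [-0.7, 0.5, 1.8]
grip_width: 0.0869
```

Request:
step_arm:
  deltas:
    - [1, 0, 0.019, -0.038, 0]
    - [1, 0.02, 0.019, -0.038, 0]
    - [1, 0.06, 0.019, -0.038, 0]
    - [1, 0.09, 0.019, -0.038, 0]
    - [1, 0.103, 0.019, -0.038, 0]
    - [0.8, 0.108, 0.019, -0.038, 0]
    - [0.5, 0.108, 0.019, -0.038, 0]
    - [0.2, 0.108, 0.019, -0.038, 0]
    - [0.1, 0.108, 0.019, -0.038, 0]
    - [0.1, 0.108, 0.019, -0.038, 0]
    - [0.1, 0.108, 0.019, -0.038, 0]

```text
time_s: 28.35
tool_pos: [0.4289, -0.1753, 0.0442]
tool_rot: [13.3, 89.9, 13.4]
force: [-1.7, 0.6, 6.2]
grip_width: 0.0639
```

Request:
step_arm:
  deltas:
    - [0.1, -0.01, 0, 0, 0]
    - [0.1, -0.035, 0, 0, 0]
    - [0.1, -0.06, 0, 0.01, 0]
    - [0.1, -0.06, 0.012, 0.045, 0]
    - [0.1, -0.06, 0.024, 0.085, 0]
    - [0.1, -0.06, 0.036, 0.125, 0]
    - [0.1, -0.06, 0.045, 0.16, 0]
    - [0.1, -0.055, 0.049, 0.178, 0]
    - [0.1, -0.035, 0.049, 0.178, 0]
    - [0.1, -0.015, 0.049, 0.178, 0]
    - [0.1, -0.007, 0.049, 0.178, 0]
    - [0.1, -0.007, 0.049, 0.178, 0]

```text
time_s: 29.85
tool_pos: [0.6052, -0.1262, 0.0497]
tool_rot: [167.5, 89.9, 167.5]
force: [0.0, 0.6, -0.8]
grip_width: 0.0643
```

Request:
step_arm:
  deltas:
    - [0.1, 0.001, 0, 0, 0]
    - [0.1, 0.002, 0, 0.001, 0]
    - [0.1, 0.002, 0, 0.001, 0]
    - [0.6, 0.002, 0, 0.001, 0]
    - [1, 0.002, 0, 0.001, 0]
    - [1, 0.002, 0, 0.001, 0]
    - [1, -0.02, 0, 0.001, 0]
    - [1, -0.07, 0, 0.001, 0]
    - [1, -0.12, 0, 0.001, 0]
    - [1, -0.17, 0, -0.05, 0]
    - [1, -0.17, 0, -0.1, 0]
    - [1, -0.17, 0, -0.15, 0]

```text
time_s: 31.35
tool_pos: [0.4589, -0.1277, 0.2218]
tool_rot: [136.1, 89.9, 135.9]
force: [-1.0, 0.3, 1.2]
grip_width: 0.087
```

Request:
step_arm:
  deltas:
    - [1, 0, -0.05, 0, 0]
    - [1, 0, -0.1, 0, 0]
    - [1, 0, -0.15, 0, 0]
    - [1, 0, -0.15, 0, 0]

```text
time_s: 31.85
tool_pos: [0.4575, -0.2823, 0.222]
tool_rot: [-118.7, 89.7, -119.4]
force: [0.3, 0.2, 0.5]
grip_width: 0.0868
```

```bash
for c in top scene; do echo $c; python3 m.py $c .578,.236,.035,.05,.06 .618,.113,.035,.05,.05 .606,-.007,.1,.113,.05 .607,-.126,.068,.08,.05 .602,-.254,.068,.08,.05; done
python3 - <<'E'
from h import *
a,_,_=snap('top');b,_,_=snap('scene')
cv2.imwrite('pics/4.png',np.hstack([cv2.resize(a[100:300,100:440],(400,236)),cv2.resize(b[120:300,100:400],(400,236))])[:,:,::-1])
print(monitor.get_obs()['force'],monitor.get_obs()['time_s'])
E
```

```text
top
.578,.236,.035,.05,.06 164 mid [0.575  0.2321] circ 0.5746 0.2321 r 0.0164 z 0.0407
.618,.113,.035,.05,.05 355 mid [0.6144 0.1114] circ 0.615 0.111 r 0.024 z 0.0407
.606,-.007,.1,.113,.05 190 mid [ 0.6041 -0.0082] circ 0.6041 -0.0076 r 0.0164 z 0.106
.607,-.126,.068,.08,.05 693 mid [ 0.6043 -0.1277] circ 0.6045 -0.1275 r 0.0337 z 0.073
.602,-.254,.068,.08,.05 575 mid [ 0.5987 -0.2544] circ 0.5991 -0.2544 r 0.0309 z 0.0717
scene
.578,.236,.035,.05,.06 90 mid [0.5765 0.2347] circ 0.5764 0.2344 r 0.0167 z 0.0426
.618,.113,.035,.05,.05 203 mid [0.6174 0.1131] circ 0.6178 0.1135 r 0.0263 z 0.042
.606,-.007,.1,.113,.05 117 mid [ 0.6046 -0.0065] circ 0.6046 -0.0045 r 0.018 z 0.1071
.607,-.126,.068,.08,.05 463 mid [ 0.6058 -0.1254] circ 0.6055 -0.1248 r 0.0353 z 0.0737
.602,-.254,.068,.08,.05 142 mid [ 0.5999 -0.2653] circ 0.6 -0.261 r 0.0277 z 0.0722
[-0.29467098  0.02104333 -0.19435086] 32.05
```

View pics/4.png

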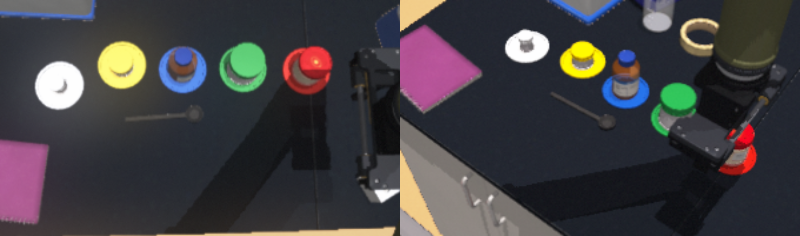

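Both views show all five upright and centred on their own coasters, with the gripper clear of everything. In the same camera's frame each centre is within 4 mm of its coaster, and the tops are at heights that match standing on the coaster floors. Handing in.

```bash
python3 -c "
from cell import env
print(env.sign_off())"
```

```text
the job is handed in; nothing more can be done
None
```

I took both stacks apart and set all five containers upright on the coasters of their own colours, then handed the job in at about 32 s of the 102 s allowed. I placed them in the order white, yellow, blue, red, green, with a grip of 12–20 N. Each was lowered to about 1 mm above the coaster floor before release.

**Position:** In the top camera, each container's centre is within about 4 mm of its coaster's centre; the limit is 14 mm.

**Height:** The tops of all five match standing on the coaster floors, inside the rims.

**Forces:** The highest force I read on the wrist was about 6 N, while gripping. At the end it was under 0.5 N, with the gripper raised clear of everything.

**Disagreements between cameras:**
- The two cameras differ from each other by 2–3 mm throughout, which is about the calibration error.
- In the last check the scene camera put the red jar about 7–11 mm off in y. The gripper was partly hiding the jar in that view, so I relied on the unobstructed top view, where it is about 2.5 mm off.

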